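Swap beakers on the drying posts and show the dry one to the camera

ROBOT

A 7-joint arm with a two-finger parallel gripper is mounted at the origin on the work surface. World frame = base frame: x ahead of the robot, y to its left, z up, the work surface at z = 0. Lengths are in m, angles in rad, forces in N, time in s.
With the tool pointing down it reaches from about 0.4 to 0.85 m from the base axis. Payload 10.4 kg.
Tool frame: the origin (TCP) lies midway between the tips of the shut fingers; the grasp point (between the pads) lies 19 mm behind it; z points along the fingers, x is the direction in which the jaws open and shut, and the axes are right-handed (so a half turn about z gives the same grasp; the last joint's range is limited). The gripper opens to 85 mm and grips with 20 to 120 N. Pads are 22 mm wide; open, the fingers measure 114 mm over their backs; the gripper's body (76 mm by 85 mm) begins 54 mm behind the grasp point. The pads swing forward as they close: fully open they stand 13 mm farther back than shut.
Start: joints at [-1.137, 0.332, -0.065, 1.46, 0.022, 1.35, -0.088], TCP at [0.276, 0.561, 0.231] pointing down, gripper open.
Joint ranges: [-2.6, 2.6], [-0.5, 2.12], [-1.47, 1.34], [0.16, 2.42], [-1.27, 4.41], [0.06, 2.06], [-2.6, 2.6]. Speed limits (rad/s): [2.22, 2.22, 2.79, 2.79, 3.14, 3.14, 3.14].

INTERFACE

Orientations are given as a unit quaternion [x, y, z, w].
In Python, from workcell import manip, cams gives the robot as it stands.
- The arm moves only by the tool move_arm, never from a script. Its argument "moves" is a list of rows, each a list of 7 numbers: the turn, a rotation vector about the tool's x, y, z in degrees, then the shift along the tool's x, y, z in m, then the finger opening in m, from 0 to 0.0854. A call has 1 to 10 rows; each row is the pose to reach, as a shift and turn from the pose commanded when the call began, along the tool's axes at that moment; what a row does not reach only later rows make up. A row lasts 1/10 s, in which the tool goes at most 50 mm and 8.59 degrees, less where a joint would pass 70% of its speed; a pose out of reach is approached as far as the arm can. A call with a gripper value outside its range is refused whole. The fingers move at their own pace and stop on an object; "grip_force" is the grip in N (left out, the last holds). Time passes only in rows, so rows that repeat a pose let the fingers close. It gives the time, the measured TCP pose, the force and the opening at its end, in the units of the state.
- manip.get_obs(): the state, without advancing time (a new reading comes with each control period).
- cams.camera(name): name is "side" or "top"; returns the picture (384x512x3 uint8, red, green, blue); there is no depth.
- cams.camera_params(name): a dict with "fx", "fy", "cx", "cy" (pixels), "xyz" and "rotation" of the camera in the world. Camera axes: x right, y up, looking along -z (the intrinsics and any distortion apply to the point x, -y, -z); pixel columns grow to the right and rows downward; lengths in m; the calibration is good to about 2 mm. A picture is of the moment at which its call begins. camera_params takes no time and is no camera call.
- manip.hand_in(): hands the job in, once; it reports no verdict.
The state is a dict: "clock": time; "joint_pos": joint angles; "joint_velocities": joint speeds; "tau": joint torques, N m; "position": TCP position; "ee_rot": TCP orientation; "ft_force": force on the tool from outside, world axes, zero at the start; "torque": the same for the moment, N m; "grip_width": opening from 0.0 (shut) to 1.0 (fully open).
Only numpy, scipy, OpenCV 4.12 (cv2) and the standard library are available. Lean on these libraries where they do the work, as an engineer would, in place of code of your own. Each camera call takes 0.05 s, during which the arm holds its last target. There are 200 camera calls.

TASK

First put the washed steel beaker that lies in the wire cradle mouth down over the peg of the empty drying post, standing on the post's disc, and let go of it. Then take the dry beaker of the same size off its post and hold it still in the air in front of the inspection camera, centred on the lens, its open mouth squarely facing the lens and about 12 cm away from it; finish while still holding it there. Leave the other things on the table where they are.

Things in the scene. Friction and masses are not known exactly. Their poses are not given: they have to be found in the camera images.
- wet_beaker: the washed beaker, lying level on its side in the wire cradle, mouth away from the robot (within about 25 degrees), axis 48 mm above the table. Straight round steel beaker, 56 mm outside diameter, 85 mm long, wall 3 mm, bottom 4 mm, about 0.1 to 0.17 kg. Origin: centre of the outer bottom; z runs along its axis from bottom to open mouth
- wet_beaker_mouth (a point): centre of the mouth (rim plane) of the washed beaker, 85 mm from its origin along its axis
- dry_beaker: the dry beaker, standing mouth down over the peg of its post, rim on the disc, bottom uppermost 97 mm above the table. Straight round steel beaker, 56 mm outside diameter, 85 mm long, wall 3 mm, bottom 4 mm, about 0.1 to 0.17 kg. Origin: centre of the outer bottom; z runs along its axis from bottom to open mouth
- dry_beaker_mouth (a point): centre of the mouth (rim plane) of the dry beaker, 85 mm from its origin along its axis
- cradle: fixed wire cradle of steel bars, 110 mm long and 88 mm wide over the feet; two bars of 10 mm, 36 mm apart centre to centre, tops 25 mm above the table, carry the washed beaker. Origin: on the table under its middle; x along the bars, the beaker's middle is above the origin at the start
- post_free: the empty drying post, fixed: a black rubber disc foot, 100 mm across and 12 mm thick, with an upright round steel peg on its centre, 22 mm across, top 72 mm above the table (60 mm above the disc), its last 8 mm tapered to 12 mm. Origin: centre of the underside, on the table; z up. 
- post_free_seat (a point): the centre of the disc's top face of the empty post, 12 mm above the table, where the middle of the mouth of the inverted beaker belongs
- post_dry: the dry beaker's drying post, fixed: a black rubber disc foot, 100 mm across and 12 mm thick, with an upright round steel peg on its centre, 22 mm across, top 72 mm above the table (60 mm above the disc), its last 8 mm tapered to 12 mm. Origin: centre of the underside, on the table; z up. 
- camera_stand: fixed aluminium stand of the inspection camera, foot 100 x 90 x 12 mm; origin: centre of its underside on the table; its -x side faces roughly the robot (within about 20 degrees)
- camera: camera head, fixed: grey box 52 x 56 x 60 mm with a black lens barrel 40 mm across in a white ring 60 mm across. Origin: centre of the lens front, 115 mm above the table; z is the viewing direction, out of the lens, leaning 40 degrees from vertical towards the robot's side (so it looks up 50 degrees above level); y is level
- pot: bystander: a larger steel pot, 86 mm diameter, 120 mm tall, mouth down on a third drying post, farther away; origin: centre of its bottom, which is uppermost
- tub: bystander: black plastic bowl, 100 mm across, 45 mm high; origin: centre of its underside
- dip_cup: bystander: small black plastic cup, 56 mm across, 35 mm high; origin: centre of its underside
- lids: bystander: stack of four grey lids, 96 mm across, 28 mm high; origin: centre of its underside
- tongs: bystander: steel tongs lying flat, about 210 mm long, 22 mm high; origin: under its middle, x along it
- spoon: bystander: spoon with a black handle, 220 mm long, lying flat; origin: under its middle, x along it
- bottle: bystander: pale plastic bottle with a white cap, 64 mm across, 170 mm tall; origin: centre of its underside
Things that resemble listed ones, but are neither listed nor needed, are in the scene too. What is shaped like the post_free but green is not meant.

How it is judged:
By the outcome, as a careful person would: the job done as asked, in the order asked, and still so for the second after the job is handed in, while the arm keeps its last pose, push and grip.
It also fails if it takes over 54 s, if anything falls off the work surface, if the arm or the gripper's body presses on something with over 40 N, if the wrist force passes 120 N, or if a joint passes its speed limit or range.

## Working session

There is one attempt and no reset: what is moved stays moved. The work goes in short steps, Python scripts to look and compute and a tool call to move; the robot and the scene stay as the last step left them, time stands still between calls to the robot, and variables do not carry over. Pictures are saved under pics/ and viewed, about 8 in all and at most 12, crops included, and the job is handed in when it is done.

Besides the shell and the picture viewer there is one more tool, called after "Call:" by a JSON object that holds its "op" and its "data". move_arm: Moves the arm, as the interface text tells. Its arguments: {"type":"object","properties":{"moves":{"type":"array","items":{"type":"array","items":{"type":"number"}}},"grip_force":{"type":"number"}},"required":["moves"]}

```bash
ls; mkdir -p pics
python3 - <<'E'
from workcell import manip,cams
import cv2,json
for n in("side","top"):
    im=cams.camera(n); cv2.imwrite(f"pics/{n}0.png",cv2.resize(im[:,:,::-1],(800,600),interpolation=cv2.INTER_CUBIC)); cv2.imwrite(f"pics/{n}0_raw.png",im[:,:,::-1])
    print(n,cams.camera_params(n))
print(manip.get_obs())
E
```

```text
pics
side {'fx': 354.37759293372363, 'fy': 354.37759293372363, 'cx': 259.30936404248564, 'cy': 192.91472818767835, 'xyz': array([0.5154787 , 0.66440759, 0.83281076]), 'rotation': array([-0.00976149,  0.36248018,  0.93181143, -0.01550134])}
top {'fx': 454.15025833781203, 'fy': 454.15025833781203, 'cx': 260.2568713380156, 'cy': 191.74592973936035, 'xyz': array([ 0.41856699, -0.02623637,  1.47293006]), 'rotation': array([ 0.03616813, -0.03694183, -0.69821697,  0.71401697])}
{'clock': 0.1, 'joint_pos': array([-1.13657739,  0.33279658, -0.06472302,  1.46086705,  0.0215472 ,
        1.34990282, -0.08851388]), 'joint_velocities': array([-0.00127422, -0.00284689,  0.00165358, -0.000711  ,  0.00224956,
       -0.00222008,  0.00044923]), 'tau': array([ 1.41982444e-03, -6.26746774e+01,  4.90331941e-02, -3.92433143e+01,
        1.63468241e-02,  6.96901683e-03, -1.09674096e-05]), 'position': array([0.2755081 , 0.56061668, 0.23059845]), 'ee_rot': array([ 8.48846505e-01,  5.28639008e-01, -5.44054781e-04,  3.38712908e-04]), 'ft_force': array([-0.28819755,  1.38496554,  0.49541761]), 'torque': array([ 0.00974557, -0.06883367, -0.00216172]), 'grip_width': 1.002392022685025}
```

View pics/side0.png

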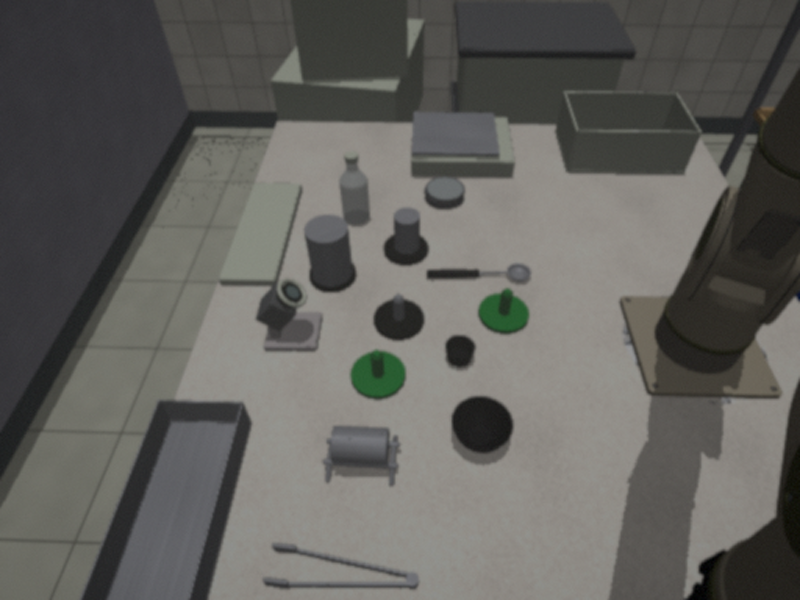

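View pics/top0.png

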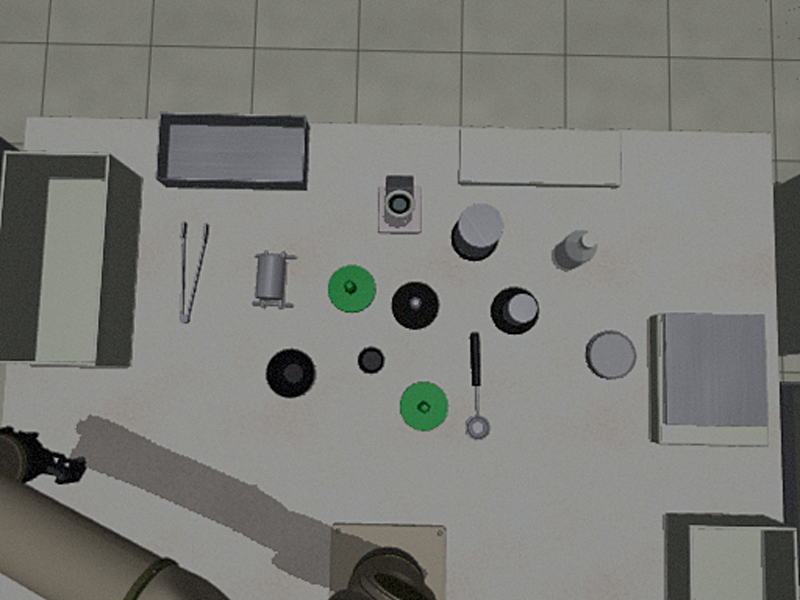

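Top view (800×600 px): the black post with a bare peg at (415,303) fits post_free. The two similar posts at (352,288) and (424,406) are green, so they are decoys. The dry beaker is on the black post at (517,305), the larger pot at (478,228), the cradle with the wet beaker at (271,278), and the camera at (400,205). I'll confirm these in enlarged crops and measure.

```bash
cat > h.py <<'E'
import numpy as np,cv2
from scipy.spatial.transform import Rotation as R
from workcell import manip,cams
P={n:cams.camera_params(n) for n in("side","top")}
def ray(n,u,v):
    p=P[n]; d=np.array([(u-p['cx'])/p['fx'],-(v-p['cy'])/p['fy'],-1.])
    return p['xyz'],R.from_quat(p['rotation']).apply(d/np.linalg.norm(d))
def plane(n,u,v,z):
    o,d=ray(n,u,v); return o+d*(z-o[2])/d[2]
def proj(n,X):
    p=P[n]; c=R.from_quat(p['rotation']).inv().apply(np.array(X)-p['xyz'])
    return np.array([p['cx']-p['fx']*c[0]/c[2],p['cy']+p['fy']*c[1]/c[2]])
def tri(a,b):
    (o1,d1),(o2,d2)=ray("top",*a),ray("side",*b)
    s=np.linalg.lstsq(np.c_[d1,-d2],o2-o1,rcond=None)[0]
    p,q=o1+d1*s[0],o2+d2*s[1]; return (p+q)/2,np.linalg.norm(p-q)
E
python3 - <<'E'
from h import *
t=cv2.imread("pics/top0_raw.png");s=cv2.imread("pics/side0_raw.png")
c=cv2.resize(t[105:215,150:350],None,fx=4,fy=4,interpolation=cv2.INTER_CUBIC); 
cv2.imwrite("pics/topc.png",cv2.convertScaleAbs(c,alpha=1.4))
c=cv2.resize(s[130:320,160:330],None,fx=3.1,fy=3.1,interpolation=cv2.INTER_CUBIC)
cv2.imwrite("pics/sidec.png",cv2.convertScaleAbs(c,alpha=1.4))
# black blobs
for n,im in(("top",t),("side",s)):
    hsv=cv2.cvtColor(im,cv2.COLOR_BGR2HSV)
    m=((im.max(2)<50)).astype(np.uint8)
    cs,_=cv2.findContours(m,cv2.RETR_EXTERNAL,cv2.CHAIN_APPROX_NONE)
    for k in cs:
        if 80<cv2.contourArea(k)<1500 and len(k)>5:
            e=cv2.fitEllipse(cv2.convexHull(k)); print(n,"black",np.round(e[0],1),np.round(e[1],1),plane(n,*e[0],.012).round(4),cv2.contourArea(k))
    m=cv2.inRange(hsv,(45,100,40),(75,255,255))
    cs,_=cv2.findContours(m,cv2.RETR_EXTERNAL,cv2.CHAIN_APPROX_NONE)
    for k in cs:
        if cv2.contourArea(k)>80:
            e=cv2.fitEllipse(cv2.convexHull(k)); print(n,"green",np.round(e[0],1),plane(n,*e[0],.012).round(4))
print(t[140:210:6,170],t[196,325:345],t[110,250:262])
E
```

```text
top black [236.5 455.2] [ 90.5 212. ] [-0.2391  0.0284  0.012 ] 1136.0
top black [504.8 297. ] [  9.9 146. ] [ 0.2531 -0.8067  0.012 ] 537.5
top black [185.5 238.6] [30.2 30.9] [0.4144 0.2096 0.012 ] 693.0
top black [236.8 230.2] [16.1 16.3] [0.4446 0.0461 0.012 ] 189.5
top black [303.7 230. ] [ 6.  42.4] [ 0.4501 -0.1683  0.012 ] 146.5
top black [328.7 198.7] [29.7 29.8] [ 0.5526 -0.2475  0.012 ] 359.5
top black [265.1 195.2] [29.4 29.7] [ 0.5595 -0.0421  0.012 ] 653.5
top black [302.8 151.9] [28.7 29.4] [ 0.7041 -0.1622  0.012 ] 225.5
top black [255.3 130. ] [11.9 13.2] [ 0.7734 -0.0053  0.012 ] 109.0
top black [247.6 160.9] [ 72.3 143.6] [0.6702 0.0174 0.012 ] 304.5
top black [147.   82.2] [ 89.1 125.5] [0.9268 0.3575 0.012 ] 560.5
top green [270.7 259.7] [ 0.3534 -0.0643  0.012 ]
top green [224.5 184.6] [0.591 0.09  0.012]
side black [133.4 356.8] [  8.6 162.2] [0.809  0.4123 0.012 ] 570.5
side black [ 74.4 344.4] [ 13.5 214.1] [0.9504 0.3902 0.012 ] 1311.0
side black [308.1 271.3] [34.  37.5] [0.411  0.1862 0.012 ] 962.0
side black [293.8 224.2] [17.  18.7] [0.4438 0.0326 0.012 
[... 347 characters left out ...]
22.1 199.4] [ 0.3537 -0.0663  0.012 ]
[[147 150 147]
 [147 147 148]
 [146 149 147]
 [146 148 148]
 [106 100 100]
 [114 109 107]
 [118 116 113]
 [126 119 121]
 [132 124 124]
 [106  99  96]
 [149 151 152]
 [145 150 148]] [[ 87  86  86]
 [161 153 154]
 [146 139 137]
 [144 137 137]
 [148 143 143]
 [145 137 137]
 [140 133 133]
 [144 134 135]
 [145 139 138]
 [143 135 133]
 [145 138 139]
 [144 135 136]
 [141 136 134]
 [141 133 133]
 [141 133 132]
 [139 136 133]
 [142 133 132]
 [139 135 133]
 [128 122 121]
 [ 69  72  70]] [[147 151 148]
 [143 146 150]
 [141 145 149]
 [145 148 148]
 [149 152 150]
 [145 148 148]
 [147 149 146]
 [148 151 150]
 [146 151 150]
 [147 152 149]
 [144 148 144]
 [148 150 151]]
```

View pics/topc.png

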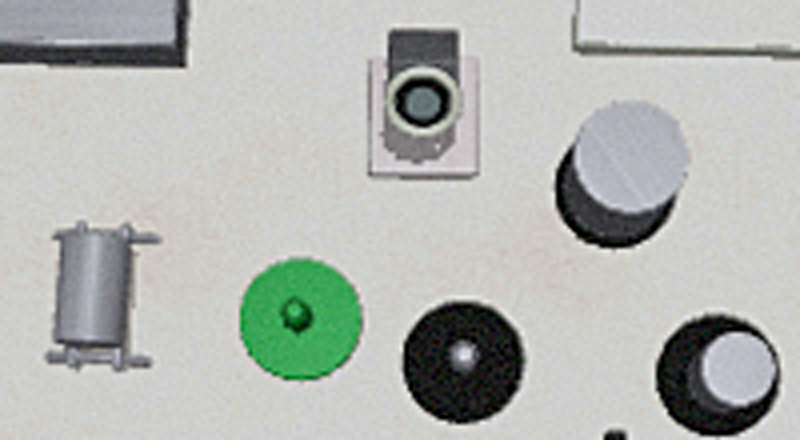

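View pics/sidec.png

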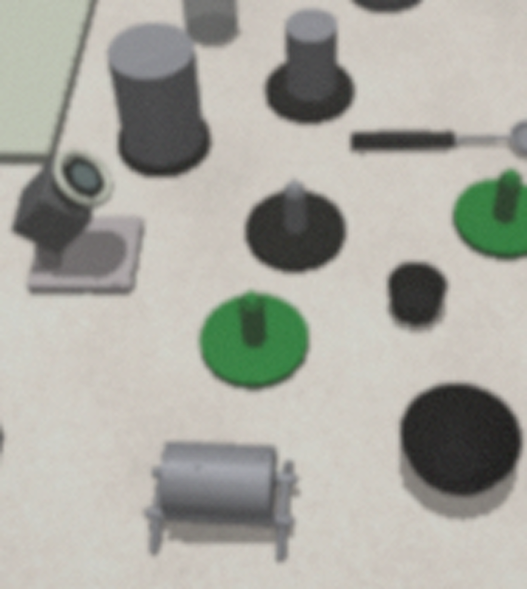

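Top crop: bare-peg black post at (463,361) is post_free. Dry beaker bottom is at (739,368), wet beaker spans x 57–131 and y 230–345, and the lens is at (423,101). Side crop: lens at (82,177), and post_free at (295,230) agrees with the top view. Next I'll compute the exact poses.

Run:
```python
from h import *
t=cv2.imread("pics/top0_raw.png");s=cv2.imread("pics/side0_raw.png")
g=cv2.GaussianBlur(cv2.cvtColor(t,cv2.COLOR_BGR2GRAY),(3,3),0).astype(float)
# wet beaker: row edges, bisect tangents to cylinder at z=.048
pts=[]
for v in range(165,190,2):
    row=g[v,155:195]; L=None
    x=np.where(row<133)[0]+155
    a,b=x[0],x[-1]
    f=lambda i,j:i+(g[v,i]-133)/(g[v,i]-g[v,j])*(j-i)
    ul,ur=f(a-1,a),f(b,b+1)
    d=ray("top",ul,v)[1]+ray("top",ur,v)[1]; o=P["top"]["xyz"]; X=o+d*(.048-o[2])/d[2]; pts.append(X)
    w=np.linalg.norm(plane("top",ul,v,.048)-plane("top",ur,v,.048))
    print(v,round(ul,1),round(ur,1),X[:2].round(4),round(w,4))
pts=np.array(pts); k=np.polyfit(pts[:,0],pts[:,1],1); print("axis y=%.3f x + %.4f yaw %.1f"%(k[0],k[1],np.degrees(np.arctan(k[0]))))
print("col172",g[155:200,173].round())
gs=cv2.cvtColor(s,cv2.COLOR_BGR2GRAY); print("side row",[gs[v,205:255].tolist() for v in(278,286)])
# dry top
m=((g>118)&(np.hypot(*np.meshgrid(np.arange(512)-334.5,np.arange(384)-197))<13)).astype(np.uint8)
for nm,im,c,thr,r in(("top",t,(334,197),110,12),):
    gg=cv2.cvtColor(im,cv2.COLOR_BGR2GRAY); sub=gg[197-14:197+14,334-14:334+14]; print(sub[::3].tolist())
# lens ring / lens: whitish ring
for n,im,c in(("top",t,(255.7,130.2)),("side",s,(186.5,187))):
    u,v=map(int,c); sub=im[v-14:v+15,u-14:u+15]; 
    dark=(sub.max(2)<100).astype(np.uint8)
    print(n); print("\n".join("".join("#" if x<50 else "+" if x<90 else "-" if x<130 else "." for x in r) for r in sub.max(2)))
print(tri((255.5,130),(186.3,187)))
for c in((369,174),(478,177),(478,58),(369,58)): print("foot",plane("top",150+c[0]/4-.4,105+c[1]/4-.4,.012)[:2].round(4))
print("dry",plane("top",150+739/4-.4,105+368/4-.4,.097)[:2])
# expected pixel of peg tops
print(proj("top",(.56,-.041,.072)),proj("side",(.56,-.041,.072)))
```

```text
165 162.8 190.4 [0.6458 0.2409] 0.0875
167 163.7 183.7 [0.6392 0.2499] 0.0636
169 163.5 184.1 [0.6328 0.2493] 0.0652
171 163.2 183.8 [0.6264 0.25  ] 0.0651
173 163.2 183.7 [0.62   0.2498] 0.0648
175 163.0 183.7 [0.6136 0.2498] 0.0656
177 162.8 183.7 [0.6072 0.25  ] 0.0659
179 162.8 183.6 [0.6008 0.2499] 0.0656
181 162.8 183.4 [0.5944 0.2499] 0.0651
183 162.3 182.7 [0.588  0.2515] 0.0642
185 162.2 182.6 [0.5817 0.2515] 0.0643
187 162.1 182.6 [0.5753 0.2514] 0.0647
189 162.1 182.6 [0.569  0.2512] 0.0649
axis y=-0.071 x + 0.2930 yaw -4.1
col172 [146. 146. 147. 146. 146. 149. 140. 118. 113. 124. 129. 129. 130. 128.
 128. 128. 127. 126. 127. 127. 126. 124. 122. 122. 122. 122. 120. 120.
 119. 118. 117. 116. 116. 118. 106.  73.  60.  82.  98.  93.  97. 127.
 148. 149. 147.]
side row [[139, 140, 141, 140, 138, 138, 131, 115, 107, 109, 111, 111, 110, 109, 108, 109, 108, 108, 108, 108, 108, 105, 107, 106, 106, 108, 105, 106, 106, 105, 103, 104, 105, 104, 104, 104, 104, 101, 100, 98, 99, 99, 91, 81, 110, 136, 136, 125, 123, 131], [141, 141, 141, 140, 129, 107, 90, 88, 89, 90, 90, 91, 92, 92, 91
[... 2730 characters left out ...]
--+#++++++++++-.......
++++++---++#+++++++++--......
+++++++---+++++++++++----....
+++++++----++#+++++#+----....
++++++#+----++#####++----....
++++++##+----+++##++----.....
+++++++##++----++++-----.....
++++++++##+++-----------.....
+++++++++###+++-------.......
+###+++++#####++++---........
+####+++++#+##++++--.........
########+++#+++++--..........
##########+++++++--..........
###############++------------
###############++------------
(array([ 0.74810051, -0.00745206,  0.1172559 ]), np.float64(0.0003927243087535418))
foot [0.7122 0.0372]
foot [ 0.7117 -0.0519]
foot [ 0.811  -0.0499]
foot [0.809  0.0397]
dry [ 0.5516318  -0.25194195]
[265.01716252 193.13773769] [254.58915241 190.69906636]
```

```bash
cat >> h.py <<'E'
def frame(z,x):
    z=np.array(z,float)/np.linalg.norm(z); x=np.array(x,float); x-=z*(x@z); x/=np.linalg.norm(x)
    return R.from_matrix(np.c_[x,np.cross(z,x),z])
def go(p,rot):
    o=manip.get_obs(); r0=R.from_quat(o['ee_rot'])
    t=(r0.inv()*rot).as_rotvec(degrees=True); s=r0.inv().apply(np.array(p)-o['position'])
    print("turn",t.round(2),"|",np.linalg.norm(t).round(1),"shift",s.round(4),"|",np.linalg.norm(s).round(3))
def st():
    o=manip.get_obs(); r=R.from_quat(o['ee_rot']).as_matrix()
    print("t %.2f pos"%o['clock'],o['position'].round(4),"x",r[:,0].round(3),"z",r[:,2].round(3),"F",o['ft_force'].round(1),"w %.4f"%(o['grip_width']*.0854)); print("q",o['joint_pos'].round(2))
E
python3 - <<'E'
from h import *
t=cv2.imread("pics/top0_raw.png")
g=cv2.GaussianBlur(cv2.cvtColor(t,cv2.COLOR_BGR2GRAY),(3,3),0).astype(float)
A=[]
for v in range(167,189):
    a=np.where(g[v,155:195]<128)[0][0]+155
    u=a-1+(g[v,a-1]-128)/(g[v,a-1]-g[v,a]); A.append((u,v))
u=np.polyfit([a[1] for a in A],[a[0] for a in A],1)
r1,r2=[ray("top",np.polyval(u,v),v)[1] for v in(165,190)]
n=np.cross(r1,r2); n/=np.linalg.norm(n); n*=-np.sign(n[1]) # plane through cam, tangent; normal towards -y
o=P["top"]["xyz"]; print("tangent normal",n.round(3))
# axis: points at z=.048 with n.(X-o)=.028
ax=lambda x:(.028+n@o-n[0]*x-n[2]*.048)/n[1]
print("axis y at x=.55,.6,.65",[round(ax(x),4) for x in(.55,.6,.65)],"yaw",np.degrees(np.arctan((ax(.65)-ax(.55))/.1)).round(2))
print("bottom",plane("top",173,189.3,.076),"mouth",plane("top",174,161.7,.076))
print("side bottom/mouth ends",plane("side",247,278,.07),plane("side",211.5,278,.07))
print("dry side",plane("side",259.9,137.7,.097),"lens",plane("top",255.5,130.5,.115),plane("side",186.7,186.8,.115))
m=((g>118)).astype(np.uint8); n_,l,s,c=cv2.connectedComponentsWithStats(m)
E
```

```text
tangent normal [-0.03  -0.976 -0.215]
axis y at x=.55,.6,.65 [np.float64(0.2552), np.float64(0.2537), np.float64(0.2522)] yaw -1.73
bottom [0.56512426 0.24382443 0.076     ] mouth [0.65154875 0.24435024 0.076     ]
side bottom/mouth ends [0.56545699 0.24264819 0.07      ] [0.65049997 0.2453804  0.07      ]
dry side [ 0.55177492 -0.25582202  0.097     ] lens [ 0.74689311 -0.0074742   0.115     ] [ 0.74805402 -0.01039773  0.115     ]
```

Run:
```python
from h import *
a=np.array([.9995,-.03,0]); z=(a-[0,0,1])/2**.5; f=frame(z,[.03,1,0])
p=np.array([.5935,.2538,.048])+.024*z; print(p)
go(p-.13*z,f); st()
```

```text
[0.61046208 0.25329088 0.03102944]
turn [-44.31   9.67 -23.15] | 50.9 shift [-0.166   0.3525  0.1079] | 0.404
t 0.10 pos [0.2755 0.5606 0.2306] x [ 0.441  0.897 -0.001] z [-0.001 -0.001 -1.   ] F [-0.3  1.4  0.5] w 0.0856
q [-1.14  0.33 -0.06  1.46  0.02  1.35 -0.09]
```

Call:
{"op": "move_arm", "data": {"moves": [[-44.31,9.67,-23.15,-0.166,0.3525,0.1079,0.0854],[-44.31,9.67,-23.15,-0.166,0.3525,0.1079,0.0854],[-44.31,9.67,-23.15,-0.166,0.3525,0.1079,0.0854],[-44.31,9.67,-23.15,-0.166,0.3525,0.1079,0.0854],[-44.31,9.67,-23.15,-0.166,0.3525,0.1079,0.0854],[-44.31,9.67,-23.15,-0.166,0.3525,0.1079,0.0854],[-44.31,9.67,-23.15,-0.166,0.3525,0.1079,0.0854],[-44.31,9.67,-23.15,-0.166,0.3525,0.1079,0.0854],[-44.31,9.67,-23.15,-0.166,0.3525,0.1079,0.0854],[-44.31,9.67,-23.15,-0.166,0.3525,0.1079,0.0854]], "grip_force": 60}}

```text
clock: 1.1
position: [0.5193, 0.2544, 0.1228]
ee_rot: [0.664, 0.642, 0.266, 0.275]
ft_force: [-0.8, 1.0, 0.4]
grip_width: 1.0
```

```bash
cat > w.py <<'E'
from h import *
a=np.array([.9995,-.03,0]); z=(a-[0,0,1])/2**.5; f=frame(z,[.03,1,0])
p=np.array([.5935,.2538,.048])+.024*z
E
python3 - <<'E'
from w import *
st();go(p-.13*z,f);go(p,f)
E
```

```text
t 1.10 pos [0.5193 0.2544 0.1228] x [0.033 0.999 0.   ] z [ 0.707 -0.023 -0.707] F [-0.8  1.   0.4] w 0.0854
q [-1.03  0.05  0.15  2.29  1.21  0.63 -0.3 ]
turn [-0.01  0.12 -0.15] | 0.2 shift [ 0.0016 -0.0004 -0.0006] | 0.002
turn [-0.01  0.12 -0.15] | 0.2 shift [ 0.0019 -0.0004  0.1294] | 0.129
```

Call:
{"op": "move_arm", "data": {"moves": [[0,0.1,-0.1,0.0018,-0.0004,0.03,0.0854],[0,0.1,-0.1,0.0018,-0.0004,0.06,0.0854],[0,0.1,-0.1,0.0018,-0.0004,0.085,0.0854],[0,0.1,-0.1,0.0018,-0.0004,0.105,0.0854],[0,0.1,-0.1,0.0018,-0.0004,0.12,0.0854],[0,0.1,-0.1,0.0018,-0.0004,0.1295,0.0854],[0,0.1,-0.1,0.0018,-0.0004,0.1295,0.0854]]}}

```text
clock: 1.8
position: [0.6101, 0.2568, 0.031]
ee_rot: [0.662, 0.644, 0.267, 0.274]
ft_force: [-1.0, -0.1, -0.6]
grip_width: 1.003
```

Run:
```python
from w import *
st();go(p,f)
t=cams.camera("top");s=cams.camera("side")
a_=cv2.resize(t[140:215,140:215],None,fx=5,fy=5,interpolation=cv2.INTER_CUBIC)
b=cv2.resize(s[245:335,185:270],None,fx=5,fy=5,interpolation=cv2.INTER_CUBIC)[:375]
b=cv2.resize(s[255:330,195:280],None,fx=5,fy=5,interpolation=cv2.INTER_CUBIC)
cv2.imwrite("pics/g1.png",cv2.convertScaleAbs(np.hstack([a_,b])[:,:,::-1],alpha=1.4))
```

```text
t 1.80 pos [0.6101 0.2568 0.031 ] x [0.026 1.    0.001] z [ 0.707 -0.018 -0.707] F [-1.  -0.1 -0.6] w 0.0856
q [-0.94  0.39  0.25  2.16  1.58  0.42 -0.65]
turn [ 0.01 -0.19  0.11] | 0.2 shift [-0.0035  0.0004  0.0003] | 0.004
```

View pics/g1.png

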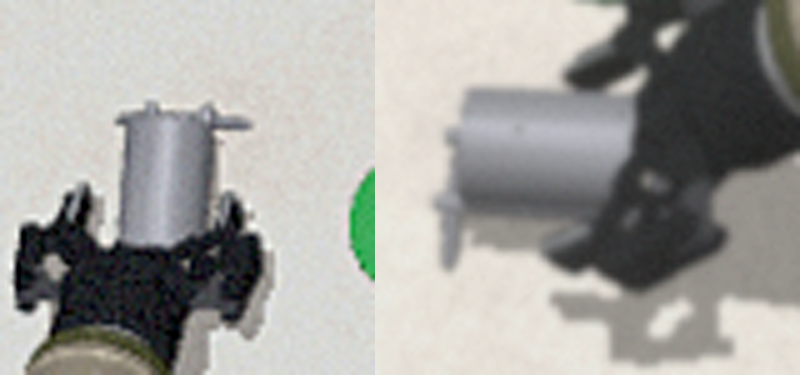

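Crop: the fingers straddle the beaker. Left tip is near (85,190), right tip near (228,200), beaker spans x 120–212, so the gripper sits about 4 mm too far left. I'll shift and close.

Call:
{"op": "move_arm", "data": {"moves": [[0,0,0,-0.0045,0.0,0.0,0.0854],[0,0,0,-0.0045,0,0,0.0854],[0,0,0,-0.0045,0,0,0.05],[0,0,0,-0.0045,0,0,0.05],[0,0,0,-0.0045,0,0,0.05],[0,0,0,-0.0045,0,0,0.04],[0,0,0,-0.0045,0,0,0.04],[0,0,0,-0.0045,0,0,0.04]]}}

```text
clock: 2.7
position: [0.6104, 0.2512, 0.0321]
ee_rot: [0.662, 0.644, 0.268, 0.274]
ft_force: [-2.9, -1.0, 5.9]
grip_width: 0.649
```

Run:
```python
from w import *
st();go(p,f)
```

```text
t 2.70 pos [0.6104 0.2512 0.0321] x [0.028 1.    0.002] z [ 0.708 -0.019 -0.706] F [-2.9 -1.   5.9] w 0.0554
q [-0.94  0.38  0.25  2.17  1.59  0.42 -0.66]
turn [ 0.08 -0.15  0.02] | 0.2 shift [ 0.0021 -0.0008  0.0008] | 0.002
```

Call:
{"op": "move_arm", "data": {"moves": [[0,0,0,0,0.02,-0.02,0.04],[0,0,0,0,0.045,-0.045,0.04],[0,0,0,0,0.075,-0.075,0.04],[0,0,0,0,0.105,-0.105,0.04],[0,0,0,0,0.142,-0.141,0.04],[0,0,0,-0.29,0.113,-0.171,0.04],[0,0,0,-0.29,0.113,-0.171,0.04],[0,0,0,-0.29,0.113,-0.171,0.04],[0,0,0,-0.29,0.113,-0.171,0.04],[0,0,0,-0.29,0.113,-0.171,0.04]]}}

```text
clock: 3.7
position: [0.5673, 0.0027, 0.2312]
ee_rot: [0.662, 0.644, 0.267, 0.274]
ft_force: [1.0, -1.2, 0.1]
grip_width: 0.651
```

Run:
```python
from w import *
st()
```

```text
t 3.70 pos [0.5673 0.0027 0.2312] x [0.027 1.    0.002] z [ 0.707 -0.018 -0.707] F [ 1.  -1.2  0.1] w 0.0556
q [-0.75 -0.36  0.5   2.32  0.79  0.48  0.74]
```

Call:
{"op": "move_arm", "data": {"moves": [[0,0,8,0,0,0,0.04],[0,0,16,0,0,0,0.04],[0,0,16,0,0,0,0.04]]}}

```text
clock: 4.0
position: [0.5679, 0.0041, 0.2314]
ee_rot: [0.746, 0.544, 0.303, 0.234]
ft_force: [-0.3, -0.0, -1.1]
grip_width: 0.653
```

Run:
```python
from w import *
st()
```

```text
t 4.00 pos [0.5679 0.0041 0.2314] x [0.224 0.954 0.198] z [ 0.707 -0.019 -0.707] F [-0.3 -0.  -1.1] w 0.0558
q [-0.69 -0.34  0.45  2.31  0.76  0.46  0.48]
```

Call:
{"op": "move_arm", "data": {"moves": [[0,0,8.5,0,0,0,0.04],[0,0,17,0,0,0,0.04],[0,0,25.5,0,0,0,0.04],[0,0,34,0,0,0,0.04],[0,0,42.5,0,0,0,0.04],[0,0,51,0,0,0,0.04],[0,0,59.5,0,0,0,0.04],[0,0,68,0,0,0,0.04],[0,0,76.5,0,0,0,0.04],[0,0,85,0,0,0,0.04]]}}

```text
clock: 5.0
position: [0.568, 0.0049, 0.2311]
ee_rot: [0.918, -0.102, 0.381, -0.032]
ft_force: [-0.5, -0.2, -1.8]
grip_width: 0.647
```

```bash
cat > f.py <<'E'
from h import *
# final: beaker axis m=-z world, tool forward-down, x=-y
zf=np.array([1,0,-1])/2**.5; ff=frame(zf,[0,-1,0])
E
python3 - <<'E'
from f import *
st(); go(manip.get_obs()['position'],ff)
E
```

```text
t 5.00 pos [0.568  0.0049 0.2311] x [ 0.689 -0.211  0.693] z [ 0.706 -0.018 -0.708] F [-0.5 -0.2 -1.8] w 0.0553
q [-0.39 -0.28  0.19  2.3   0.55  0.39 -0.84]
turn [ 0.76 -0.86 77.8 ] | 77.8 shift [0. 0. 0.] | 0.0
```

Call:
{"op": "move_arm", "data": {"moves": [[0.1,-0.1,8.5,0,0,0,0.04],[0.2,-0.2,17,0,0,0,0.04],[0.3,-0.3,25.5,0,0,0,0.04],[0.4,-0.4,34,0,0,0,0.04],[0.5,-0.5,42.5,0,0,0,0.04],[0.6,-0.6,51,0,0,0,0.04],[0.7,-0.7,59.5,0,0,0,0.04],[0.76,-0.8,68,0,0,0,0.04],[0.76,-0.86,77.8,0,0,0,0.04],[0.76,-0.86,77.8,0,0,0,0.04]]}}

```text
clock: 6.0
position: [0.568, 0.0047, 0.2312]
ee_rot: [0.654, -0.653, 0.271, -0.27]
ft_force: [-0.2, -0.0, -1.2]
grip_width: 0.647
```

Run:
```python
from f import *
st(); go(manip.get_obs()['position'],ff)
# expected: bottom is 28mm behind grasp along m; grasp=TCP-.024 z
o=manip.get_obs(); g=o['position']-.024*zf; print("grasp",g, "bottom",g+[0,0,.028])
t=cams.camera("top");s=cams.camera("side")
print("proj",proj("top",g),proj("side",g))
a_=cv2.resize(t[110:260,200:350],(400,400),interpolation=cv2.INTER_CUBIC)
b=cv2.resize(s[85:235,180:330],(400,400),interpolation=cv2.INTER_CUBIC)
cv2.imwrite("pics/f1_t.png",t[:,:,::-1]);cv2.imwrite("pics/f1_s.png",s[:,:,::-1])
cv2.imwrite("pics/f1.png",cv2.convertScaleAbs(np.hstack([a_,b])[:,:,::-1],alpha=1.4))
```

```text
t 6.00 pos [0.568  0.0047 0.2312] x [ 0.001 -1.     0.001] z [ 0.707 -0.    -0.707] F [-0.2 -0.  -1.2] w 0.0552
q [-0.11 -0.26 -0.04  2.29  0.3   0.34 -1.96]
turn [ 0.   -0.    0.11] | 0.1 shift [0. 0. 0.] | 0.0
grasp [0.55102043 0.00472078 0.24812723] bottom [0.55102043 0.00472078 0.27612723]
proj [248.91927891 189.54842552] [256.18882336 155.90055247]
```

View pics/f1.png

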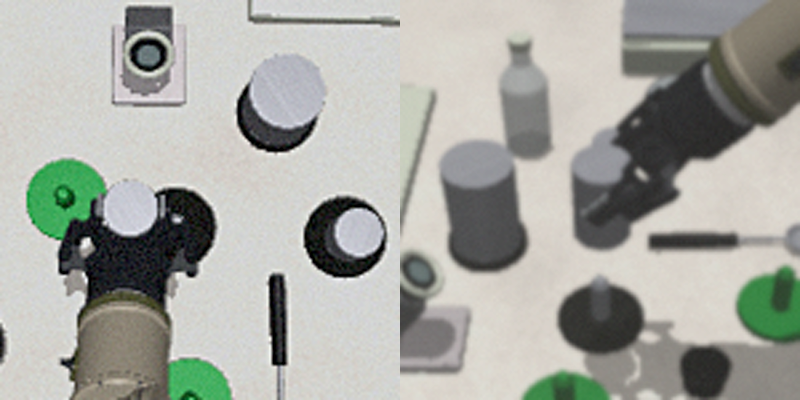

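Crop: the beaker hangs mouth down with its bottom uppermost, face centre at (132,207) left and (603,165) right, and it looks vertical. The free post is at (185,220) and (600,318). I'll triangulate the face.

Run:
```python
from f import *
t=cv2.imread("pics/f1_t.png")
g=cv2.cvtColor(t,cv2.COLOR_BGR2GRAY)
m=(g>118).astype(np.uint8); m[:, :236]=0; n,l,s,c=cv2.connectedComponentsWithStats(m[:,:].copy(),connectivity=4)
# ellipse of bright disc in top view
k=l[187,249]; print(s[k],c[k])
X,e=tri((249.2,187.3),(256.0,146.7)); print("bottom",X,e)
print("bottom at z=.276 top", plane("top",249.2,187.3,.276))
o=manip.get_obs(); d=X-o['position']; print("offset tcp->bottom",d)
# shift in tool frame to put bottom over post, 15 mm above peg entry etc
for tgt in((.56,-.041,.19),(.56,-.041,.098)): go(o['position']+np.array(tgt)-X,ff)
```

```text
[  236    33   265   351 70708] [368.42582169 193.97937999]
bottom [0.55252984 0.00345395 0.27677175] 0.002789201729366564
bottom at z=.276 top [0.55401955 0.00342093 0.276     ]
offset tcp->bottom [-0.0155479  -0.00105954  0.0454516 ]
turn [-0.02 -0.01  0.36] | 0.4 shift [0.0441 0.0564 0.0666] | 0.098
turn [-0.02 -0.01  0.36] | 0.4 shift [0.0437 0.1214 0.1317] | 0.184
```

Call:
{"op": "move_arm", "data": {"moves": [[0,0,0.1,0.0441,0.0,0.01,0.04],[0,0,0.1,0.0441,0.03,0.04,0.04],[0,0,0.1,0.0441,0.0564,0.0666,0.04],[0,0,0.1,0.0441,0.0564,0.0666,0.04],[0,0,0.1,0.0441,0.0564,0.0666,0.04]]}}

```text
clock: 6.6
position: [0.5756, -0.0395, 0.145]
ee_rot: [0.654, -0.653, 0.271, -0.27]
ft_force: [0.2, 0.1, -0.4]
grip_width: 0.652
```

Run:
```python
from f import *
st()
t=cams.camera("top");s=cams.camera("side")
a_=cv2.resize(t[140:240,215:315],(400,400),interpolation=cv2.INTER_CUBIC)
b=cv2.resize(s[130:230,205:305],(400,400),interpolation=cv2.INTER_CUBIC)
cv2.imwrite("pics/f2.png",cv2.convertScaleAbs(np.hstack([a_,b])[:,:,::-1],alpha=1.4))
print(proj("top",(.56,-.041,.19)),proj("side",(.56,-.041,.19)),proj("side",(.56,-.041,.105)))
```

```text
t 6.60 pos [ 0.5756 -0.0395  0.145 ] x [ 0.002 -1.     0.002] z [ 0.707 -0.    -0.707] F [ 0.2  0.1 -0.4] w 0.0557
q [-0.11 -0.1   0.09  2.37  0.26  0.09 -1.84]
[265.54337522 188.97786773] [253.85201811 160.79161754] [254.39574053 182.85184513]
```

View pics/f2.png

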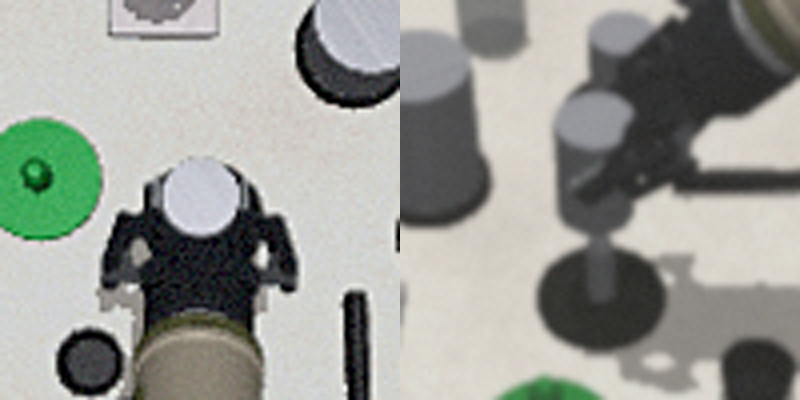

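Crop: the beaker is over the peg, face centre (200,197) against an expected (202,196), and side (596,120), so it is about 2 mm to +y. Joints 4 and 6 are near their limits, so I'll yaw the tool about the peg axis before lowering.

```bash
cat >> f.py <<'E'
off=np.array([.0155,-.001,-.0455]) # tcp - bottom for heading 0, after image correction (bottom 2 mm to +y of estimate)
def tgt(deg,z,c=(.56,-.041)):
    r=R.from_euler('z',deg,degrees=True); return np.array([*c,z])+r.apply(off), r*ff
E
python3 - <<'E'
from f import *
go(*tgt(-35,.195))
E
```

```text
turn [-0.25 24.82 24.74] | 35.0 shift [ 0.0114  0.0019 -0.0048] | 0.013
```

Call:
{"op": "move_arm", "data": {"moves": [[-0.05,6,6,0.0028,0.0005,-0.003,0.04],[-0.1,12,12,0.0056,0.001,-0.004,0.04],[-0.2,18,18,0.0084,0.0015,-0.0045,0.04],[-0.25,24.82,24.74,0.0114,0.0019,-0.0048,0.04],[-0.25,24.82,24.74,0.0114,0.0019,-0.0048,0.04],[-0.25,24.82,24.74,0.0114,0.0019,-0.0048,0.04],[-0.25,24.82,24.74,0.0114,0.0019,-0.0048,0.04]]}}

```text
clock: 7.4
position: [0.5733, -0.049, 0.1685]
ee_rot: [-0.58, 0.711, -0.307, 0.253]
ft_force: [-0.1, 0.2, -1.4]
grip_width: 0.647
```

Run:
```python
from f import *
st();go(*tgt(-35,.195));go(*tgt(-35,.150));go(*tgt(-35,.1))
```

```text
t 7.40 pos [ 0.5733 -0.049   0.1685] x [-0.199 -0.98  -0.004] z [ 0.716 -0.143 -0.684] F [-0.1  0.2 -1.4] w 0.0552
q [ 0.98 -0.17 -1.03  2.33  0.6   0.13 -2.44]
turn [-1.79 17.06 16.2 ] | 23.6 shift [0.002  0.0144 0.0124] | 0.019
turn [-1.79 17.06 16.2 ] | 23.6 shift [0.0022 0.0473 0.0432] | 0.064
turn [-1.79 17.06 16.2 ] | 23.6 shift [0.0023 0.0838 0.0774] | 0.114
```

The yaw ran into the joint 7 limit. I'll identify the arm kinematics from the logged poses (linear least squares) so I can pick a reachable heading.

```bash
cat > kin.py <<'E'
from f import *
import itertools
Q=np.array([[-1.137,.332,-.065,1.461,.022,1.35,-.0885],[-1.03,.05,.15,2.29,1.21,.63,-.3],[-.94,.39,.25,2.16,1.58,.42,-.65],[-.94,.38,.25,2.17,1.59,.42,-.66],[-.75,-.36,.5,2.32,.79,.48,.74],[-.69,-.34,.45,2.31,.76,.46,.48],[-.39,-.28,.19,2.3,.55,.39,-.84],[-.11,-.26,-.04,2.29,.3,.34,-1.96],[-.11,-.1,.09,2.37,.26,.09,-1.84],[.98,-.17,-1.03,2.33,.6,.13,-2.44]])
Ps=np.array([[.2755,.5606,.2306],[.5193,.2544,.1228],[.6101,.2568,.031],[.6104,.2512,.0321],[.5673,.0027,.2312],[.5679,.0041,.2314],[.568,.0049,.2311],[.568,.0047,.2312],[.5756,-.0395,.145],[.5733,-.049,.1685]])
X=np.array([[.441,.897,-.001],[.033,.999,0],[.026,1,.001],[.028,1,.002],[.027,1,.002],[.224,.954,.198],[.689,-.211,.693],[.001,-1,.001],[.002,-1,.002],[-.199,-.98,-.004]])
Z=np.array([[-.001,-.001,-1],[.707,-.023,-.707],[.707,-.018,-.707],[.708,-.019,-.706],[.707,-.018,-.707],[.707,-.019,-.707],[.706,-.018,-.708],[.707,0,-.707],[.707,0,-.707],[.716,-.143,-.684]])
def rots(q,s):
    r=R.identity(); out=[]
    for i in range(7):
        r=r*R.from_euler('z' if i%2==0 else 'y',s[i]*q[i]); out.append(r)
    return out
if __name__=="__main__":
    T=R.concatenate([frame(z,x) for z,x in zip(Z,X)])
    res=[]
    for s in itertools.product([1,-1],repeat=7):
        F=R.concatenate([rots(q,s)[-1] for q in Q])
        # T = A F B ; A about z (base yaw), B about z (flange roll)
        for a in np.arange(0,360,90):
            D=(R.from_euler('z',a,degrees=True)*F).inv()*T
            B=D.mean(); e=np.degrees((B.inv()*D).magnitude()).max(); res.append((e,s,a,B.as_rotvec(degrees=True).round(1)))
    res.sort(key=lambda k:k[0]); 
    for k in res[:3]: print(k)
    e,s,a,_=res[0]; A=R.from_euler('z',a,degrees=True); rows=[];b=[]
    for q,p in zip(Q,Ps):
        r=[A*k for k in rots(q,s)]
        cols=[[0,0,1]]+[r[1].apply(v) for v in([1,0,0],[0,0,1])]+[r[3].apply(v) for v in([1,0,0],[0,0,1])]+[r[5].apply(v) for v in([1,0,0],[0,0,1])]
        rows.append(np.array(cols).T); b.append(p)
    M=np.vstack(rows); sol=np.linalg.lstsq(M,np.ravel(b),rcond=None); print(sol[0].round(4),"resid",(M@sol[0]-np.ravel(b)).reshape(-1,3).round(4))
E
python3 kin.py
```

```text
(np.float64(0.5277233001375837), (-1, 1, -1, 1, -1, 1, -1), np.int64(0), array([-0.000e+00, -1.000e-01,  1.799e+02]))
(np.float64(0.5277233001376168), (-1, -1, -1, -1, -1, -1, -1), np.int64(180), array([-0.1,  0. , -0.1]))
(np.float64(48.32610610741243), (-1, 1, -1, -1, -1, -1, -1), np.int64(180), array([ 7.3, -1.4, -1.6]))
[0.2897 0.0049 0.4862 0.0282 0.5122 0.0347 0.378 ] resid [[-0.0426  0.0155 -0.0008]
 [-0.0065 -0.0026  0.016 ]
 [ 0.0117  0.0015  0.0175]
 [ 0.0088  0.0052  0.0186]
 [-0.0157  0.0144 -0.0058]
 [-0.0097  0.014  -0.0017]
 [-0.0049  0.0241 -0.009 ]
 [ 0.001   0.0322 -0.011 ]
 [-0.0022  0.0355 -0.0136]
 [ 0.0197  0.0037 -0.01  ]]
```

```bash
cat > ik.py <<'E'
from kin import *
from scipy.optimize import least_squares
S=(-1,1,-1,1,-1,1,-1); B=R.from_euler('z',180,degrees=True); I=np.eye(3)
def mat(q):
    r=rots(q,S)
    return np.array([*I]+[r[0].apply(I[0])]+[r[1].apply(v) for v in I]+[r[2].apply(I[0])]+[r[3].apply(v) for v in I]+[r[4].apply(I[0])]+[r[5].apply(v) for v in I]).T, r[6]*B
M=np.vstack([mat(q)[0] for q in Q]); lam=.02
L=np.linalg.lstsq(np.vstack([M,lam*np.eye(M.shape[1])]),np.r_[Ps.ravel(),np.zeros(M.shape[1])],rcond=None)[0]
lo=np.array([-2.6,-.5,-1.47,.16,-1.27,.06,-2.6]);hi=np.array([2.6,2.12,1.34,2.42,4.41,2.06,2.6])
def fk(q): m,r=mat(q); return m@L,r
def ik(p,rot,seeds,m=.03):
    best=None
    for s in seeds:
        f=lambda q:np.r_[(fk(q)[0]-p)*5,(rot.inv()*fk(q)[1]).as_rotvec(),.002*(q-(lo+hi)/2)/(hi-lo)]
        k=least_squares(f,np.clip(s,lo+m+.01,hi-m-.01),bounds=(lo+m,hi-m)); e=np.linalg.norm(fk(k.x)[0]-p)
        a=np.degrees((rot.inv()*fk(k.x)[1]).magnitude()); c=e*1000+a
        if best is None or c<best[0]: best=(c,e,a,k.x)
    return best
E
python3 - <<'E'
from ik import *
print(L.round(3),"rms",np.abs((M@L-Ps.ravel()).reshape(-1,3)).max(1).round(4))
rng=np.random.default_rng(0); seeds=[Q[8],Q[9],Q[7]]+[rng.uniform(lo,hi) for _ in range(5)]
for h in (-150,-120,-90,-60,-45,-20,0,20,40,60,90,120,150,180):
    b=ik(*tgt(h,.1),seeds); print(h,"err mm %.1f deg %.1f"%(b[1]*1000,b[2]),b[3].round(2))
E
```

```text
[ 0.006 -0.004  0.251 -0.004  0.006 -0.02   0.454 -0.016 -0.007 -0.015
  0.496  0.009 -0.008 -0.004  0.342] rms [0.0008 0.0018 0.0021 0.0015 0.0025 0.0024 0.0013 0.0015 0.0009 0.0009]
-150 err mm 0.0 deg 0.0 [-0.05  0.84 -0.17  1.28  0.35  1.79  1.81]
-120 err mm 0.0 deg 0.0 [-0.18  0.72 -0.16  1.51  0.58  1.59  2.08]
-90 err mm 0.0 deg 0.0 [-0.22  0.55 -0.23  1.8   0.84  1.34  2.27]
-60 err mm 0.0 deg 0.0 [-0.13  0.37 -0.34  2.09  1.15  1.04  2.42]
-45 err mm 0.0 deg 0.0 [-0.06  0.28 -0.36  2.23  1.33  0.84  2.49]
-20 err mm 0.0 deg 0.0 [ 0.03  0.16 -0.26  2.39  1.8   0.44  2.49]
0 err mm 0.0 deg 0.0 [ 0.83  0.21 -0.84  2.39  2.61  0.21  2.21]
20 err mm 0.0 deg 0.0 [ 1.51  0.76 -1.44  2.31  1.55  0.25 -2.29]
40 err mm 0.0 deg 0.0 [ 0.62  0.3  -0.27  2.19 -1.24  0.63  0.54]
60 err mm 0.0 deg 0.0 [ 0.61  0.42 -0.23  2.01 -0.96  0.89  0.58]
90 err mm 0.0 deg 0.0 [ 0.71  0.63 -0.42  1.7  -0.53  1.2   0.62]
120 err mm 0.0 deg 0.0 [ 0.57  0.8  -0.43  1.42 -0.27  1.52  0.79]
150 err mm 0.0 deg 0.0 [ 0.36  0.89 -0.36  1.23 -0.07  1.77  1.08]
180 err mm 0.0 deg 0.0 [ 0.14  0.91 -0.25  1.18  0.13  1.86  1.45]
```

Run:
```python
from ik import *
q=manip.get_obs()['joint_pos']
for h,z,c in((0,.28,(.55,-.03)),(20,.28,(.55,-.03)),(40,.28,(.55,-.03)),(65,.28,(.55,-.03)),(65,.195,(.56,-.041)),(65,.1,(.56,-.041))):
    b=ik(*tgt(h,z,c),[q]); q=b[3]; print(h,z,"%.1f %.1f"%(b[1]*1e3,b[2]),q.round(2))
go(*tgt(0,.28,(.55,-.03)))
```

```text
0 0.28 0.0 0.0 [ 0.12 -0.26 -0.14  2.28 -0.05  0.34 -1.56]
20 0.28 0.0 0.0 [ 0.27 -0.2  -0.06  2.22 -0.81  0.56 -0.44]
40 0.28 0.0 0.0 [ 0.38 -0.05 -0.03  2.1  -0.92  0.88  0.01]
65 0.28 0.0 0.0 [ 0.53  0.16 -0.13  1.88 -0.83  1.22  0.31]
65 0.195 0.0 0.0 [ 0.6   0.3  -0.21  1.91 -0.84  1.09  0.43]
65 0.1 0.0 0.0 [ 0.65  0.46 -0.27  1.95 -0.88  0.94  0.58]
turn [-1.88 -8.09 -8.14] | 11.6 shift [-0.0164 -0.0404 -0.0533] | 0.069
```

Call:
{"op": "move_arm", "data": {"moves": [[0,0,0,-0.008,-0.03,-0.04,0.04],[-1.88,-8.09,-8.14,-0.0164,-0.0404,-0.0533,0.04],[-1.88,-8.09,-8.14,-0.0164,-0.0404,-0.0533,0.04],[-1.88,-8.09,-8.14,-0.0164,-0.0404,-0.0533,0.04],[-1.88,-8.09,-8.14,-0.0164,-0.0404,-0.0533,0.04],[-1.88,-8.09,-8.14,-0.0164,-0.0404,-0.0533,0.04]]}}

```text
clock: 8.0
position: [0.5656, -0.03, 0.2367]
ee_rot: [0.654, -0.652, 0.269, -0.274]
ft_force: [-1.1, 0.3, -0.5]
grip_width: 0.653
```

Run:
```python
from ik import *
st()
for h in(0,30,65): go(*tgt(h,.28,(.55,-.03)))
```

```text
t 8.00 pos [ 0.5656 -0.03    0.2367] x [ 0.005 -1.    -0.005] z [ 0.709  0.007 -0.705] F [-1.1  0.3 -0.5] w 0.0558
q [ 0.13 -0.26 -0.15  2.28 -0.07  0.33 -1.54]
turn [-0.16  0.41  0.02] | 0.4 shift [0.001  0.0016 0.0014] | 0.002
turn [ -0.23 -20.84 -21.16] | 29.7 shift [-0.0069  0.0027  0.0004] | 0.007
turn [ -0.3  -45.64 -45.86] | 64.7 shift [-0.0137  0.0073 -0.0041] | 0.016
```

Call:
{"op": "move_arm", "data": {"moves": [[-0.05,-5.5,-5.5,-0.002,0.001,0.0,0.04],[-0.1,-11,-11,-0.004,0.001,0,0.04],[-0.2,-16,-16,-0.006,0.002,0,0.04],[-0.2,-21,-21,-0.007,0.0027,0.0004,0.04],[-0.2,-27,-27,-0.009,0.004,-0.001,0.04],[-0.2,-33,-33,-0.011,0.005,-0.002,0.04],[-0.3,-39,-39,-0.012,0.006,-0.003,0.04],[-0.3,-45.64,-45.86,-0.0137,0.0073,-0.0041,0.04],[-0.3,-45.64,-45.86,-0.0137,0.0073,-0.0041,0.04],[-0.3,-45.64,-45.86,-0.0137,0.0073,-0.0041,0.04]]}}

```text
clock: 9.0
position: [0.5578, -0.017, 0.2328]
ee_rot: [0.902, -0.198, 0.082, -0.374]
ft_force: [0.2, -0.0, -2.1]
grip_width: 0.651
```

Run:
```python
from ik import *
st()
go(*tgt(65,.28,(.55,-.03))); go(*tgt(65,.19))
```

```text
t 9.00 pos [ 0.5578 -0.017   0.2328] x [ 0.908 -0.418  0.001] z [ 0.297  0.642 -0.707] F [ 0.2 -0.  -2.1] w 0.0556
q [-0.44  0.24  0.94  1.91 -1.01  1.34  0.45]
turn [-0.    0.14  0.23] | 0.3 shift [-0.0005 -0.0015 -0.0009] | 0.002
turn [-0.    0.14  0.23] | 0.3 shift [0.013  0.0662 0.0586] | 0.089
```

Heading reached with good joint margins. Lowering to hover above the peg and measuring.

Call:
{"op": "move_arm", "data": {"moves": [[0,0.1,0.2,0.013,0.0,0.0,0.04],[0,0.1,0.2,0.013,0.035,0.03,0.04],[0,0.1,0.2,0.013,0.0662,0.0586,0.04],[0,0.1,0.2,0.013,0.0662,0.0586,0.04],[0,0.1,0.2,0.013,0.0662,0.0586,0.04]]}}

```text
clock: 9.5
position: [0.5663, -0.0278, 0.1441]
ee_rot: [0.901, -0.204, 0.082, -0.373]
ft_force: [0.3, -0.2, -1.2]
grip_width: 0.646
```

Run:
```python
from ik import *
st(); go(*tgt(65,.19)); go(*tgt(65,.0995))
t=cams.camera("top");s=cams.camera("side")
a_=cv2.resize(t[155:235,225:305],(400,400),interpolation=cv2.INTER_CUBIC)
b=cv2.resize(s[140:220,215:295],(400,400),interpolation=cv2.INTER_CUBIC)
cv2.imwrite("pics/f3.png",cv2.convertScaleAbs(np.hstack([a_,b])[:,:,::-1],alpha=1.4))
print(proj("top",(.56,-.041,.19)),proj("side",(.56,-.041,.19)),proj("side",(.56,-.041,.105)))
```

```text
t 9.50 pos [ 0.5663 -0.0278  0.1441] x [ 0.903 -0.429 -0.004] z [ 0.301  0.639 -0.708] F [ 0.3 -0.2 -1.2] w 0.0552
q [-0.33  0.42  0.87  1.96 -1.17  1.32  0.64]
turn [ 0.09 -0.14 -0.46] | 0.5 shift [ 0.0008 -0.0009  0.0003] | 0.001
turn [ 0.09 -0.14 -0.46] | 0.5 shift [0.0012 0.0629 0.0644] | 0.09
[265.54337522 188.97786773] [253.85201811 160.79161754] [254.39574053 182.85184513]
```

View pics/f3.png

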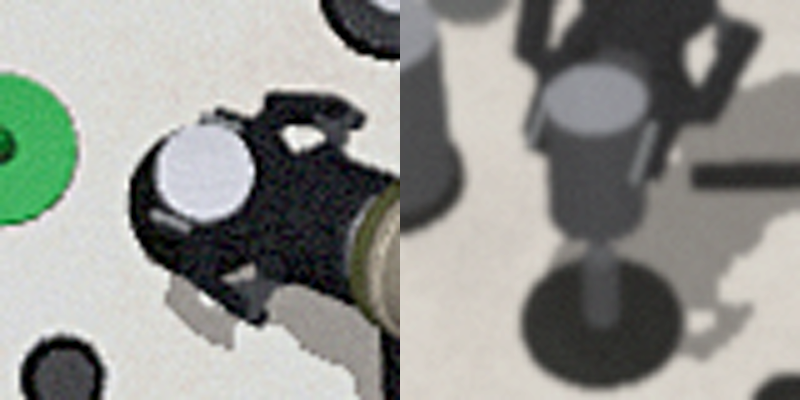

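Crop: the beaker face at (205,172) is exactly over the peg axis, and in the side view it hangs upright just above the peg at (600,250). Lowering.

Call:
{"op": "move_arm", "data": {"moves": [[0,0,-0.2,0.0005,0.015,0.0155,0.04],[0,0,-0.2,0.001,0.03,0.031,0.04],[0,0,-0.3,0.001,0.042,0.043,0.04],[0,0,-0.3,0.0012,0.05,0.0515,0.04],[0,0,-0.3,0.0012,0.055,0.0565,0.04],[0,0,-0.3,0.0012,0.059,0.0605,0.04],[0,0,-0.3,0.0012,0.0615,0.063,0.04],[0,0,-0.3,0.0012,0.0615,0.063,0.04]]}}

```text
clock: 10.4
position: [0.5666, -0.0276, 0.0542]
ee_rot: [0.902, -0.203, 0.083, -0.372]
ft_force: [-0.1, 0.4, -1.2]
grip_width: 0.649
```

Run:
```python
from ik import *
st(); go(*tgt(65,.097))
```

```text
t 10.40 pos [ 0.5666 -0.0276  0.0542] x [ 0.904 -0.427 -0.002] z [ 0.3    0.638 -0.709] F [-0.1  0.4 -1.2] w 0.0554
q [-0.14  0.54  0.64  1.99 -1.25  1.21  0.79]
turn [ 0.15 -0.13 -0.26] | 0.3 shift [0.0007 0.0015 0.0023] | 0.003
```

Call:
{"op": "move_arm", "data": {"moves": [[0,0,0,0,0.001,0.001,0.04],[0,0,0,0,0.002,0.002,0.04],[0,0,0,0,0.002,0.002,0.04]]}}

```text
clock: 10.7
position: [0.5665, -0.0275, 0.051]
ee_rot: [0.902, -0.203, 0.083, -0.372]
ft_force: [-0.2, 0.5, -0.6]
grip_width: 0.652
```

Call:
{"op": "move_arm", "data": {"moves": [[0,0,0,0,0.001,0.001,0.04],[0,0,0,0,0.0015,0.0015,0.04],[0,0,0,0,0.0015,0.0015,0.04]]}}

```text
clock: 11.0
position: [0.5667, -0.0271, 0.0508]
ee_rot: [0.901, -0.202, 0.083, -0.374]
ft_force: [-7.3, 0.2, 16.4]
grip_width: 0.647
```

Call:
{"op": "move_arm", "data": {"moves": [[0,0,0,0,-0.001,-0.001,0.04],[0,0,0,0,-0.001,-0.001,0.0854],[0,0,0,0,-0.001,-0.001,0.0854],[0,0,0,0,-0.001,-0.001,0.0854],[0,0,0,0,-0.001,-0.001,0.0854],[0,0,0,0,-0.001,-0.001,0.0854]]}}

```text
clock: 11.6
position: [0.5663, -0.0275, 0.05]
ee_rot: [0.902, -0.203, 0.082, -0.372]
ft_force: [0.1, -0.2, -0.6]
grip_width: 1.0
```

Run:
```python
from ik import *
st()
t=cams.camera("top");s=cams.camera("side")
a_=cv2.resize(t[155:235,225:305],(400,400),interpolation=cv2.INTER_CUBIC)
b=cv2.resize(s[150:230,215:295],(400,400),interpolation=cv2.INTER_CUBIC)
cv2.imwrite("pics/f4.png",cv2.convertScaleAbs(np.hstack([a_,b])[:,:,::-1],alpha=1.4))
```

```text
t 11.60 pos [ 0.5663 -0.0275  0.05  ] x [ 0.904 -0.427 -0.003] z [ 0.299  0.638 -0.709] F [ 0.1 -0.2 -0.6] w 0.0854
q [-0.13  0.54  0.62  1.99 -1.25  1.2   0.8 ]
```

View pics/f4.png

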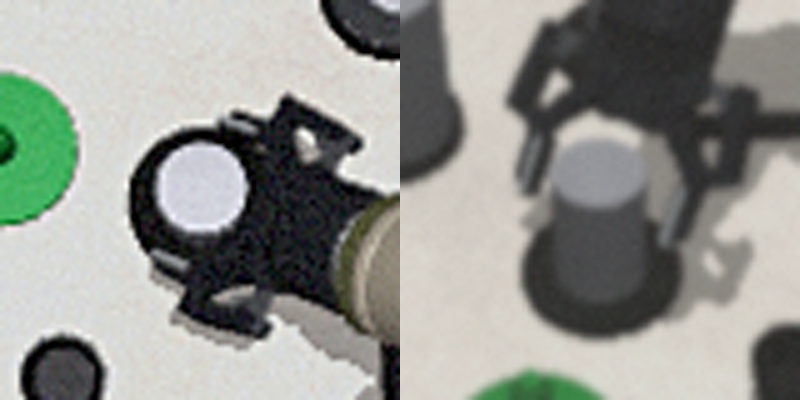

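Crop: the beaker stands on the disc around the peg (left face (202,188), right base (600,270)) with the fingers fully open and clear. Retreating, then planning the dry beaker.

Call:
{"op": "move_arm", "data": {"moves": [[0,0,0,0,0,-0.02,0.0854],[0,0,0,0,0,-0.045,0.0854],[0,0,0,0,0,-0.08,0.0854],[0,0,0,0,0,-0.12,0.0854],[0,0,0,0,-0.06,-0.18,0.0854],[0,0,0,0,-0.06,-0.18,0.0854],[0,0,0,0,-0.06,-0.18,0.0854]]}}

```text
clock: 12.4
position: [0.5322, -0.1054, 0.225]
ee_rot: [0.902, -0.202, 0.086, -0.372]
ft_force: [0.4, 0.5, -0.5]
grip_width: 0.999
```

```bash
cat > d.py <<'E'
from ik import *
C=np.array([.552,-.253]); Lc=np.array([.7475,-.008,.115]); dv=R.from_euler('z',1,degrees=True).apply([-np.sin(np.radians(40)),0,np.cos(np.radians(40))])
def dry(z,roll,c=C): return np.array([*c,z]),frame([0,0,-1],[np.cos(roll),np.sin(roll),0])
def fin(sx,k=.153): return Lc+k*dv,frame(-dv,[0,sx,0])
E
python3 - <<'E'
from d import *
st(); q0=manip.get_obs()['joint_pos']
for deg in(-90,-60,-30,0,30,60,90):
    r=np.radians(deg); b=ik(*dry(.045,r),[q0]); print("dry",deg,"%.1f %.1f"%(b[1]*1e3,b[2]),b[3].round(2))
    p,f=fin(1); fr=f*R.from_euler('z',0)
for deg in(-90,-60,-30,0,30,60,90):
    p,_=fin(1); b=ik(p,frame(-dv,[np.cos(np.radians(deg)),np.sin(np.radians(deg)),0]),[q0]); print("fin",deg,"%.1f %.1f"%(b[1]*1e3,b[2]),b[3].round(2))
E
```

```text
t 12.40 pos [ 0.5322 -0.1054  0.225 ] x [ 0.904 -0.428  0.005] z [ 0.305  0.637 -0.708] F [ 0.4  0.5 -0.5] w 0.0853
q [-0.12  0.28  0.79  1.86 -0.97  1.43  0.56]
dry -90 0.0 0.0 [ 0.42  0.44 -0.07  1.72  0.04  0.98 -1.24]
dry -60 0.0 0.0 [ 0.46  0.45 -0.12  1.72  0.06  0.98 -0.73]
dry -30 0.0 0.0 [ 0.5   0.45 -0.18  1.71  0.09  0.98 -0.23]
dry 0 0.0 0.0 [ 0.55  0.46 -0.23  1.71  0.12  0.99  0.27]
dry 30 0.0 0.0 [ 0.59  0.46 -0.29  1.71  0.15  0.99  0.77]
dry 60 0.0 0.0 [ 0.64  0.47 -0.35  1.71  0.19  1.    1.27]
dry 90 0.0 0.0 [ 0.69  0.48 -0.41  1.71  0.22  1.    1.77]
fin -90 0.0 0.0 [ 0.07 -0.03 -0.14  2.05  0.07  0.43 -1.69]
fin -60 0.0 0.0 [ 0.06 -0.03 -0.13  2.05  0.07  0.43 -1.28]
fin -30 0.0 0.0 [ 0.06 -0.03 -0.13  2.05  0.07  0.43 -0.77]
fin 0 0.0 0.0 [ 0.05 -0.03 -0.12  2.05  0.07  0.43 -0.13]
fin 30 0.0 0.0 [ 0.04 -0.03 -0.11  2.05  0.07  0.43  0.52]
fin 60 0.0 0.0 [ 0.03 -0.03 -0.1   2.05  0.08  0.43  1.03]
fin 90 0.0 0.0 [ 0.02 -0.03 -0.09  2.05  0.08  0.43  1.45]
```

Run:
```python
from d import *
go(*dry(.17,np.radians(-25)))
```

```text
turn [-44.93  -0.4   -0.2 ] | 44.9 shift [ 0.0808  0.1276 -0.049 ] | 0.159
```

Call:
{"op": "move_arm", "data": {"moves": [[-44.9,-0.4,-0.2,0.0808,0.1276,-0.049,0.0854],[-44.9,-0.4,-0.2,0.0808,0.1276,-0.049,0.0854],[-44.9,-0.4,-0.2,0.0808,0.1276,-0.049,0.0854],[-44.9,-0.4,-0.2,0.0808,0.1276,-0.049,0.0854],[-44.9,-0.4,-0.2,0.0808,0.1276,-0.049,0.0854],[-44.9,-0.4,-0.2,0.0808,0.1276,-0.049,0.0854],[-44.9,-0.4,-0.2,0.0808,0.1276,-0.049,0.0854],[-44.9,-0.4,-0.2,0.0808,0.1276,-0.049,0.0854]]}}

```text
clock: 13.2
position: [0.5494, -0.2518, 0.1642]
ee_rot: [0.976, -0.216, -0.004, -0.001]
ft_force: [-0.2, 0.7, 0.1]
grip_width: 0.996
```

Run:
```python
from d import *
st();go(*dry(.17,np.radians(-25)));go(*dry(.045,np.radians(-25)))
```

```text
t 13.20 pos [ 0.5494 -0.2518  0.1642] x [ 0.906 -0.422 -0.009] z [-0.008  0.004 -1.   ] F [-0.2  0.7  0.1] w 0.0851
q [-0.38  0.48  0.97  1.64 -0.41  1.25  0.24]
turn [-0.02  0.49  0.01] | 0.5 shift [ 0.0028  0.     -0.0058] | 0.006
turn [-0.02  0.49  0.01] | 0.5 shift [0.0039 0.     0.1192] | 0.119
```

Call:
{"op": "move_arm", "data": {"moves": [[0,0.5,0,0.003,0,0.03,0.0854],[0,0.5,0,0.0035,0,0.06,0.0854],[0,0.5,0,0.0035,0,0.09,0.0854],[0,0.5,0,0.0035,0,0.11,0.0854],[0,0.5,0,0.0035,0,0.119,0.0854],[0,0.5,0,0.0035,0,0.119,0.0854],[0,0.5,0,0.0035,0,0.119,0.0854]]}}

```text
clock: 13.9
position: [0.5525, -0.2538, 0.0467]
ee_rot: [0.976, -0.217, 0.001, 0.001]
ft_force: [-0.0, -0.8, 0.7]
grip_width: 1.001
```

Run:
```python
from d import *
st();go(*dry(.045,np.radians(-25)))
```

```text
t 13.90 pos [ 0.5525 -0.2538  0.0467] x [ 0.906 -0.423  0.002] z [ 0.002 -0.002 -1.   ] F [-0.  -0.8  0.7] w 0.0855
q [-0.3   0.61  0.87  1.74 -0.53  1.04  0.32]
turn [ 0.04 -0.14 -0.04] | 0.2 shift [-0.0008 -0.0005  0.0017] | 0.002
```

Straddling with no contact. Closing, then lifting.

Call:
{"op": "move_arm", "data": {"moves": [[0,0,0,0,0,0,0.05],[0,0,0,0,0,0,0.05],[0,0,0,0,0,0,0.045],[0,0,0,0,0,0,0.04],[0,0,0,0,0,0,0.04],[0,0,0,0,0,0,0.04]]}}

```text
clock: 14.5
position: [0.5531, -0.2529, 0.0469]
ee_rot: [0.976, -0.216, 0.001, 0.001]
ft_force: [-1.4, 0.6, 7.4]
grip_width: 0.639
```

Call:
{"op": "move_arm", "data": {"moves": [[0,0,0,0,0,-0.015,0.04],[0,0,0,0,0,-0.04,0.04],[0,0,0,0,0,-0.075,0.04],[0,0,0,0,0,-0.11,0.04],[0,0,0,0,0,-0.15,0.04],[0,0,0,0,0,-0.19,0.04],[0,0,0,0,0,-0.22,0.04],[0,0,0,0,0,-0.22,0.04],[0,0,0,0,0,-0.22,0.04]]}}

```text
clock: 15.4
position: [0.5523, -0.2524, 0.2664]
ee_rot: [0.976, -0.216, 0.001, 0.001]
ft_force: [-0.1, 1.1, -2.6]
grip_width: 0.639
```

Run:
```python
from d import *
st(); o=manip.get_obs(); x=R.from_quat(o['ee_rot']).as_matrix()[:,0]
p,_=fin(1); f=frame(-dv,[.906,-.423,0]); go(p,f); print(ik(p,f,[o['joint_pos']]),p)
t=cams.camera("top"); s=cams.camera("side"); cv2.imwrite("pics/h_t.png",t[:,:,::-1]);cv2.imwrite("pics/h_s.png",s[:,:,::-1])
```

```text
t 15.40 pos [ 0.5523 -0.2524  0.2664] x [ 0.907 -0.422  0.002] z [ 0.002 -0.001 -1.   ] F [-0.1  1.1 -2.6] w 0.0546
q [-0.41  0.4   1.03  1.5  -0.35  1.43  0.19]
turn [19.57 34.79  6.32] | 40.4 shift [-0.0146 -0.2609  0.0341] | 0.264
(np.float64(0.00020634345959289456), np.float64(1.1424410697849216e-07), np.float64(9.20993526144024e-05), array([ 0.05532381, -0.03058345, -0.12492996,  2.04722691,  0.07362006,
        0.42835159, -0.67686846])) [ 0.64916847 -0.00971638  0.2322048 ]
```

Call:
{"op": "move_arm", "data": {"moves": [[4,7,1.2,-0.003,-0.04,0.0,0.04],[8,14,2.5,-0.006,-0.08,0.0,0.04],[12,21,3.8,-0.009,-0.12,0.005,0.04],[16,28,5,-0.011,-0.16,0.01,0.04],[19.57,34.79,6.32,-0.013,-0.2,0.02,0.04],[19.57,34.79,6.32,-0.0146,-0.235,0.03,0.04],[19.57,34.79,6.32,-0.0146,-0.2609,0.0341,0.04],[19.57,34.79,6.32,-0.0146,-0.2609,0.0341,0.04],[19.57,34.79,6.32,-0.0146,-0.2609,0.0341,0.04],[19.57,34.79,6.32,-0.0146,-0.2609,0.0341,0.04]]}}

```text
clock: 16.5
position: [0.6488, -0.011, 0.2307]
ee_rot: [0.905, -0.256, 0.327, -0.098]
ft_force: [0.5, -0.7, -1.6]
grip_width: 0.644
```

Run:
```python
from d import *
st(); o=manip.get_obs()
p,_=fin(1); f=frame(-dv,[.906,-.423,0]); go(p,f)
t=cams.camera("top"); s=cams.camera("side"); cv2.imwrite("pics/k_t.png",t[:,:,::-1]);cv2.imwrite("pics/k_s.png",s[:,:,::-1])
a_=cv2.resize(t[110:210,205:305],(400,400),interpolation=cv2.INTER_CUBIC)
b=cv2.resize(s[125:225,160:260],(400,400),interpolation=cv2.INTER_CUBIC)
cv2.imwrite("pics/k.png",cv2.convertScaleAbs(np.hstack([a_,b])[:,:,::-1],alpha=1.4))
M=Lc+.12*dv; 
for n in("top","side"): print(n,"mouth",proj(n,M),"bottom",proj(n,M+.085*dv),"lens",proj(n,Lc))
```

```text
t 16.50 pos [ 0.6488 -0.011   0.2307] x [ 0.656 -0.527  0.541] z [ 0.641  0.01  -0.768] F [ 0.5 -0.7 -1.6] w 0.0550
q [-0.84 -0.1   0.75  2.08  0.24  0.44 -0.81]
turn [ 0.13  0.07 -0.04] | 0.2 shift [ 0.0004 -0.0017 -0.0009] | 0.002
top mouth [255.26490855 149.31402673] bottom [254.93216069 164.65782147] lens [255.67706121 130.30868815]
side mouth [210.73551466 163.37043104] bottom [230.02816712 144.0230458 ] lens [186.74738094 187.4266185 ]
```

View pics/k.png

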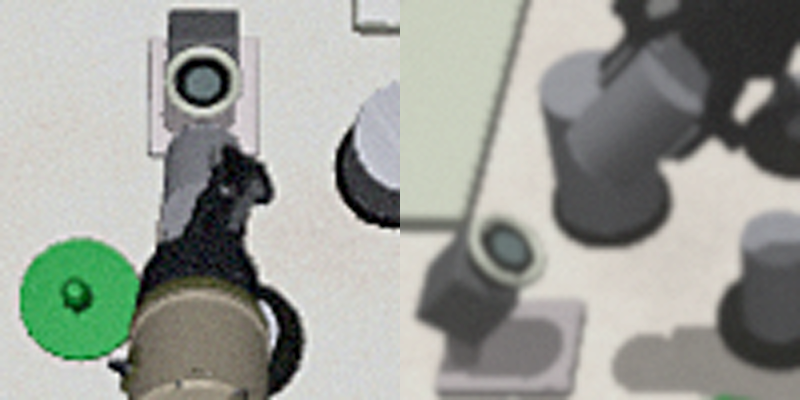

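Crop: the beaker's mouth points at the lens. In the top view its rim top edge is at (200,128) and left edge at x≈165; expected 128 and 163. In the side view it leans toward the lens at (507,247). I'll overlay the expected rim circles to check.

Run:
```python
from d import *
def circ(c,n,r):
    f=frame(n,[0,1,0]).as_matrix(); a=np.linspace(0,2*np.pi,60); return c+r*(np.outer(np.cos(a),f[:,0])+np.outer(np.sin(a),f[:,1]))
o=manip.get_obs(); m=R.from_quat(o['ee_rot']).as_matrix()[:,2]
M=o['position']+.033*m
print("mouth est",M,"to lens",Lc-M,"axial",(Lc-M)@m,"lateral",np.linalg.norm(np.cross(Lc-M,m)))
out=[]
for n,(u0,v0,w) in(("top",(225,115,60)),("side",(175,125,75))):
    im=cv2.imread(f"pics/k_{n[0]}.png"); k=400/w
    c=cv2.convertScaleAbs(cv2.resize(im[v0:v0+w,u0:u0+w],(400,400),interpolation=cv2.INTER_CUBIC),alpha=1.5)
    for C_,nn,r,col in((M,m,.028,(0,0,255)),(M-.085*m,m,.028,(255,0,0)),(Lc,dv,.030,(0,255,0)),(Lc,dv,.020,(0,255,255))):
        pp=np.array([(proj(n,X)-[u0,v0]+.5)*k-.5 for X in circ(C_,nn,r)]); cv2.polylines(c,[pp.round().astype(np.int32)],True,col,1)
    out.append(c)
cv2.imwrite("pics/ov.png",np.hstack(out))
```

```text
mouth est [ 0.67016106 -0.01057146  0.2058951 ] to lens [ 0.07733894  0.00257146 -0.0908951 ] axial 0.11936109442322548 lateral 0.0016649006659288435
```

View pics/ov.png

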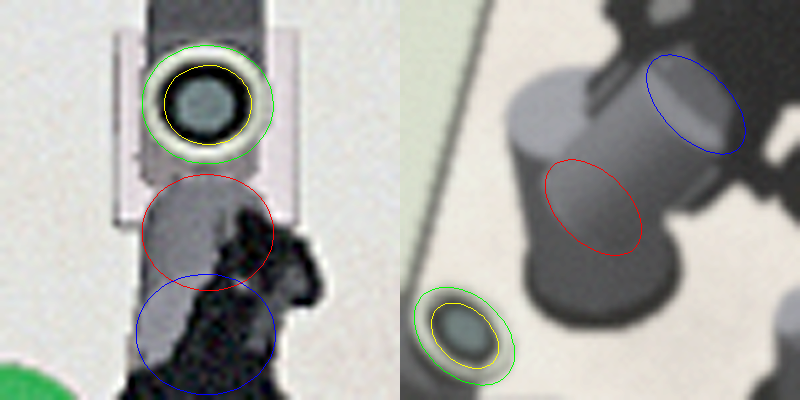

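Overlay: the lens rings match the image and the beaker's rim and bottom outlines fall on the beaker within about 1 raw px. The side crop also showed the wet beaker upright on its disc. A last sub-2 mm correction, settle, then final check.

Call:
{"op": "move_arm", "data": {"moves": [[0.1,0,0,0.0004,-0.0016,-0.0008,0.04],[0.1,0,0,0.0004,-0.0016,-0.0008,0.04],[0.1,0,0,0.0004,-0.0016,-0.0008,0.04],[0.1,0,0,0.0004,-0.0016,-0.0008,0.04],[0.1,0,0,0.0004,-0.0016,-0.0008,0.04],[0.1,0,0,0.0004,-0.0016,-0.0008,0.04]]}}

```text
clock: 17.2
position: [0.6495, -0.0086, 0.2326]
ee_rot: [0.905, -0.255, 0.327, -0.099]
ft_force: [-0.0, 0.2, -0.9]
grip_width: 0.636
```

Run:
```python
from d import *
st(); o=manip.get_obs(); m=R.from_quat(o['ee_rot']).as_matrix()[:,2]; M=o['position']+.033*m
print("axial",(Lc-M)@m,"lateral",np.linalg.norm(np.cross(Lc-M,dv)),"angle",np.degrees(np.arccos(-m@dv)))
s=cams.camera("side"); k=cv2.imread("pics/k_s.png")[:,:,::-1]
cv2.imwrite("pics/end.png",cv2.resize(s[120:330,150:350],(570,600),interpolation=cv2.INTER_CUBIC)[:,:,::-1])
```

```text
t 17.20 pos [ 0.6495 -0.0086  0.2326] x [ 0.656 -0.526  0.541] z [ 0.642  0.013 -0.766] F [-0.   0.2 -0.9] w 0.0544
q [-0.84 -0.1   0.75  2.08  0.24  0.44 -0.81]
axial 0.12004627791343117 lateral 0.0013282236985452838 angle 0.08704155911046149
```

View pics/end.png

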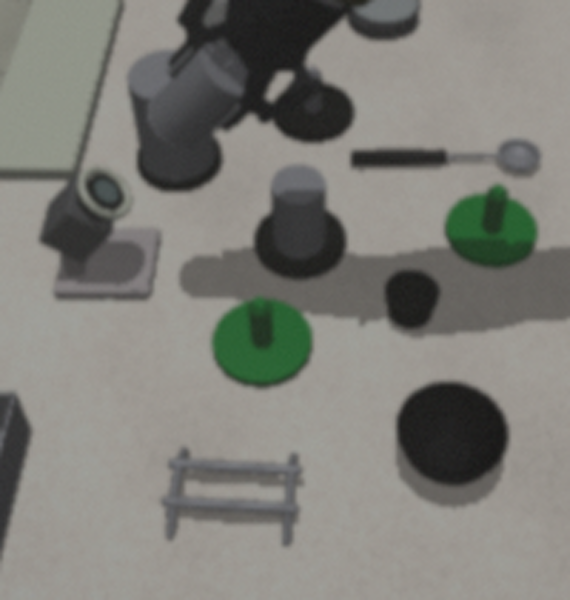

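The final view shows an empty cradle at (232,490), the wet beaker standing on its disc at (300,220), the dry beaker held before the lens at (200,95), and the bystanders in view not visibly moved.

```bash
python3 -c "
from workcell import manip
print(manip.hand_in())"
```

```text
the job is handed in; nothing more can be done
None
```

The job is handed in at about 17 s on the robot's clock. The washed beaker stands mouth down over the empty black post's peg, on its disc, and released. The dry beaker was then taken off its post and is still held in front of the inspection camera.

**Last checks**
- **Held beaker:** from the measured arm pose, its mouth is 12.0 cm from the lens, about 1.3 mm off centre and 0.1° off square. These figures rest on the camera calibration (good to about 2 mm) and an assumed grip depth on the beaker. Before a last correction of under 2 mm, an overlay on both camera views matched the beaker within about 1 pixel.
- **Washed beaker:** the final side view shows it upright on the disc. The top view was not checked again at the end, because the arm covers the post there.
- **Other things:** those visible in the final side view had not visibly moved; I made no numeric comparison.

**What went wrong or disagreed**
- My first tool direction for lowering the washed beaker ran into a joint range limit. I lifted it and came in from another side.
- The two views of the camera lens differed by about 3 mm sideways, so I aimed at a value between them.

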